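# Load the reagent jar and snap the dock cover on

### The job

Stand the short wide reagent jar upright in the middle of the dock's raised plinth and let go of it; then fit the clip cover over it onto the dock and press down until both clips snap past and the cover sits fully home. Keep pressing down firmly and finish like that, still holding the cover down; do not tip the jar, and leave the other things where they are.

Things in the scene. Friction and masses are not known exactly. Their poses are not given: they have to be found in the camera images.
- dock: Reagent dock fixed to the bench: grey plate 190 x 110 mm (its x by y), 10 mm thick, with a raised oblong plinth 99 x 73 mm and, at each end of its x axis, a clip: sprung metal nose bar, 16 mm thick, 40 mm long, at 28 mm height before a housing that rises to 42 mm. Place and yaw vary. Origin: centre of the plate's underside, on the bench; z up, x from clip to clip
- dock_top (a point): centre of the plinth's flat top (79 x 53 mm), 36 mm above the dock's origin: the jar's underside goes here. The plinth's rim slopes at 45 degrees from 26 to 36 mm height and guides the cover
- dock_seat (a point): centre of the plate's upper face (inside the plinth), 10 mm above the dock's origin: where the cover's origin is when home; the cover's lower edge then rests on the plate and feels rigid. Keep more than 6 N, better about 12 N or more, of push on it there
- cover: Clip cover: white plastic hood open below, 110 x 84 mm (its x by y), 92 mm high, 4 mm walls, about 0.22 kg, standing on the bench at the start. Its x goes along the dock's x, either way round, with 1.5 mm of play each side. A rounded bead sticks out 4 mm along each short end, 10 mm above the lower edge. Origin: centre of the lower edge's plane; z up, x along the fin
- cover_fin (a point): centre of the top of the cover's grip fin, 124 mm above the cover's origin. Fin: 70 mm long along x, 14 mm thick in y, 32 mm high. Lowered on the dock, the beads meet the clips about 15 mm above home; from there it takes some 9 to 18 N of push, which falls away as the beads pass the noses and the cover drops home
- jar: the short wide amber jar with white cap, 46 mm diameter, 52 mm tall, about 0.12 kg, standing. Origin: centre of its underside; z up
- tall_bottle: bystander: amber bottle, 44 mm diameter, 85 mm tall; origin under its centre
- vial: bystander: slim amber vial, 27 mm diameter, 48 mm tall; origin under its centre
- beaker: bystander: clear cup, 60 mm diameter at the rim, 58 mm tall; origin under its centre
- funnel: bystander: white funnel standing mouth down, 68 mm diameter, 66 mm tall; origin under its centre
- mouse: bystander: black computer mouse, 100 x 60 x 31 mm; origin under its centre
- tube_rack: bystander, fixed: white rack of capped tubes, 58 x 154 mm, 86 mm tall; origin under its centre
- tip_box: bystander, fixed: grey box with clear lid, 85 x 120 mm, 63 mm tall; origin under its centre
Mind the look-alikes: they are no part of the job. What is shaped like the jar but brown or purple is not meant.

How it is judged:
By the outcome, as a careful person would: the job done as asked, in the order asked, and still so for the second after the job is handed in, while the arm keeps its last pose, push and grip.
It also fails if it takes over 69 s, if anything falls off the work surface, if the arm or the gripper's body presses on something with over 40 N, if the wrist force passes 120 N, or if a joint passes its speed limit or range.

### The arm

A 6-joint arm with a two-finger parallel gripper is mounted at the origin on the work surface. World frame = base frame: x ahead of the robot, y to its left, z up, the work surface at z = 0. Lengths are in mm, angles in rad, forces in N, time in s.
With the tool pointing down it reaches from about 350 to 875 mm from the base axis. Payload 15.5 kg.
Tool frame: the origin (TCP) lies where the fingers leave the gripper's body, on its centre line; the fingertips stand 73 mm ahead of it and the grasp point (between the pads) lies 54 mm ahead of it (arm.hold_point_z is the z of the grasp point in the tool frame, in mm); z points along the fingers, y is the direction in which the jaws open and shut (so a half turn about z gives the same grasp; the last joint's range is limited). The gripper opens to 85 mm and grips with 20 to 120 N. Pads are 22 mm wide; open, the fingers measure 114 mm over their backs; the gripper's body (76 mm by 85 mm) begins 54 mm behind the grasp point. The pads swing forward as they close: fully open they stand 13 mm farther back than shut.
Start: joints at [1.056, 0.494, 1.345, -0, 1.302, -0.096], TCP at [254.161, 570.99, 303.877] pointing down, gripper open.
Joint ranges: [-2.91, 2.91], [-0.82, 2.16], [0.22, 2.67], [-1.22, 4.37], [0.12, 2.79], [-3.08, 3.08]. Speed limits (rad/s): [1.89, 1.89, 2.57, 3.01, 3.01, 3.01].

### API

Orientations are given as a rotation vector (axis times angle).
In Python, from plant import monitor, viewer, order, spot_in, pinpoint, arm gives the robot as it stands.
- The arm moves only by the shell command python3 -m creep 'ROWS'. ROWS is JSON, a list of rows, each an object of numbers: "x", "y", "z": the shift along the tool's x, y, z in cm; "ax", "ay", "az": the turn, a rotation vector about the tool's x, y, z in rad; "gripper": the closure, from 0 (fully open) to 1 (shut). In form: [{"x": .., "y": .., "z": .., "ax": .., "ay": .., "az": .., "gripper": ..}, ...]. A call has 1 to 12 rows; each row shifts and turns the pose as measured when the row begins, along the tool's axes as they then stand; what a row does not reach is not made up. A row lasts 1/10 s, in which the tool goes at most 50 mm and 8.59 degrees, less where a joint would pass 70% of its speed; a pose out of reach is approached as far as the arm can. A call is refused whole if a number of a shift passes 5 or a number of a turn 0.15, either way. A call with a gripper value outside its range is refused whole. The fingers move at their own pace and stop on an object; the grip force is fixed at half the most. Time passes only in rows, so rows that do not move let the fingers close. It gives the time, the measured TCP pose, the force and the opening at its end, in the units of the state.
- monitor.get_state(): the state, without advancing time (a new reading comes with each control period).
- viewer.camera(name): name is "side" or "top"; returns a dict with "pixels" (400x640x3 uint8, red, green, blue), "mtx" (3x3 intrinsics, pixels), "R" (3x3) and "t" (3): a world point X has camera coordinates R X + t. Camera axes: x right, y down, z forward; pixel columns grow to the right and rows downward; lengths in mm; the calibration is good to about 2 mm. A picture is of the moment at which its call begins. There is no depth.
- order.close_job(): hands the job in, once; it reports no verdict.
Trained networks look in a picture, given as the dict that the camera call returned (one of the last four; its "shot" number tells which), for a name from the list of things; names that differ only in an ending like _2 or _b are one class to them, and where a whole thing is asked for, a point or a joint stands for the part that bears it (a point fixed in the world has none). Each returns a list of dicts, best first, with "score" (0 to 1); they miss things now and then, are a little off and sometimes report something else, mostly with a low value. They report only what shows in the picture. A call takes as long as a camera call. They do not tell look-alikes from the thing itself.
- spot_in(label, picture): "xy" ([column, row] in pixels, amid what is visible of it).
- pinpoint(label, picture): "xy" ([column, row] in pixels: a listed point, or the origin of a listed thing).
The state is a dict: "time_s": time; "joints": joint angles; "qd": joint speeds; "effort": joint torques, N m; "ee_pos": TCP position; "tcp_rot": TCP orientation; "force": force on the tool from outside, world axes, zero at the start; "ft_torque": the same for the moment, N m; "gripper_width": finger opening in mm.
Only numpy, scipy, OpenCV 4.12 (cv2) and the standard library are available. Lean on these libraries where they do the work, as an engineer would, in place of code of your own. Each camera call takes 0.05 s, during which the arm holds its last target.

## Working session

There is one attempt and no reset: what is moved stays moved. The work goes in short steps, Python scripts to look and compute and a shell command to move; the robot and the scene stay as the last step left them, time stands still between calls to the robot, and variables do not carry over. Pictures are saved under pics/ and viewed, and the job is handed in when it is done.

```bash
ls; mkdir -p pics
python3 - <<'E'
from plant import monitor, viewer, order, spot_in, pinpoint, arm
import cv2
s=monitor.get_state();print(s)
print(arm.hold_point_z)
for n in("top","side"):
    p=viewer.camera(n);cv2.imwrite(f"pics/{n}0.png",p["pixels"][:,:,::-1]);print(n,p["mtx"],p["R"],p["t"])
    for l in["dock","dock_top","dock_seat","cover","cover_fin","jar"]:
        print(l,[(x["xy"],round(x["score"],2)) for x in pinpoint(l,p)][:5])
E
```

```text
pics
{'time_s': 0.0, 'joints': array([ 1.05649832e+00,  4.94209821e-01,  1.34614177e+00,  3.01912416e-05,
        1.30248126e+00, -9.55277605e-02]), 'qd': array([-0.00128523,  0.00116052, -0.00097238, -0.00099983, -0.00157338,
       -0.00100813]), 'effort': array([ 1.74019289e-03, -8.82158661e+01, -3.83860552e+01, -3.37113829e-05,
        1.03700304e-02,  3.30284195e-06]), 'ee_pos': array([254.02087769, 570.75496454, 303.28002549]), 'tcp_rot': array([-6.52935760e-01, -3.07258234e+00,  1.84427726e-03]), 'force': array([ 0.53053445,  0.20381249, -0.07947982]), 'ft_torque': array([ 0.02430405,  0.03257996, -0.00533214]), 'gripper_width': 85.57119254127991}
53.900000000000006
top [[390.83146131   0.         319.28064023]
 [  0.         390.83146131 201.14658906]
 [  0.           0.           1.        ]] [[-0.02273723 -0.99965335  0.01327411]
 [-0.99284125  0.02102102 -0.11757711]
 [ 0.11725732 -0.01585247 -0.99297503]] [-7.58643762e-01  5.41667647e+02  1.16857211e+03]
dock [([320.1, 202.2], 0.61)]
dock_top [([324.4, 202.0], 0.62)]
dock_seat [([326.3, 199.6], 0.95)]
cover []
cover_fin [([205.7, 215.2], 0.59)]
jar [([423.8, 218.2], 0.79), ([373.5, 213.9], 0.62), ([455.6, 175.2], 0.6), ([383.1, 181.5], 0.49)]
side [[382.58734001   0.         317.69798028]
 [  0.         382.58734001 197.68603586]
 [  0.           0.           1.        ]] [[ 0.96356115 -0.26748266 -0.00171333]
 [-0.20102684 -0.71991007 -0.66431747]
 [ 0.17645997  0.64045493 -0.74744857]] [-517.60164233  173.71541424 1123.71910341]
dock [([320.7, 226.5], 0.91)]
dock_top [([318.3, 216.5], 0.91), ([359.1, 321.8], 0.2)]
dock_seat [([320.5, 220.6], 0.67), ([279.6, 133.0], 0.26)]
cover [([285.0, 158.0], 0.66)]
cover_fin [([279.3, 133.5], 0.85)]
jar [([322.9, 269.5], 0.71), ([395.5, 347.2], 0.6), ([357.9, 271.3], 0.55), ([329.6, 320.3], 0.55)]
```

View pics/top0.png

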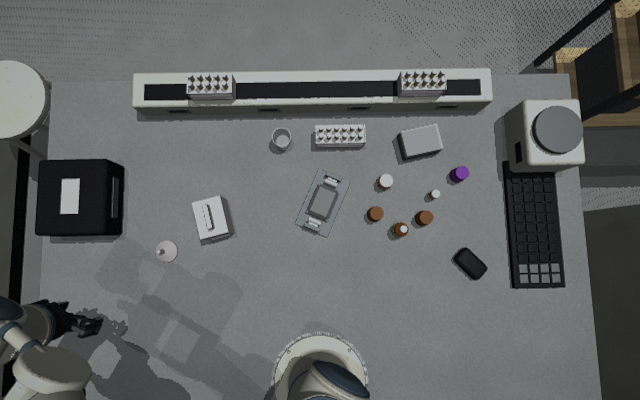

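View pics/side0.png

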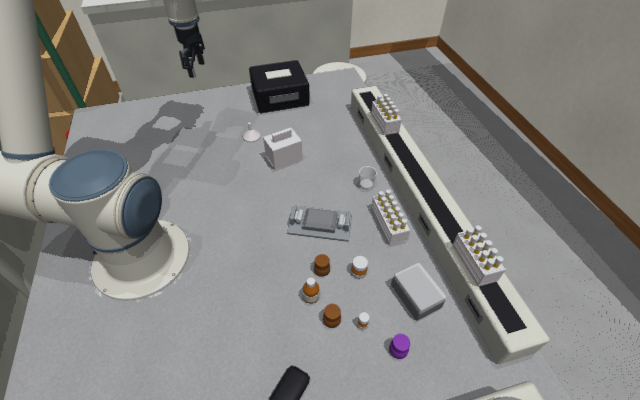

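Run:
```python
import cv2
t=cv2.imread("pics/top0.png");s=cv2.imread("pics/side0.png")
cv2.imwrite("pics/topc.png",cv2.resize(t[130:280,160:360],None,fx=4,fy=4,interpolation=3))
cv2.imwrite("pics/topj.png",cv2.resize(t[130:280,330:530],None,fx=4,fy=4,interpolation=3))
cv2.imwrite("pics/sidec.png",cv2.resize(s[100:280,210:430],None,fx=3.3,fy=3.3,interpolation=3))
cv2.imwrite("pics/sidej.png",cv2.resize(s[220:370,280:480],None,fx=4,fy=4,interpolation=3))
```

```text
(no output)
```

View pics/topc.png

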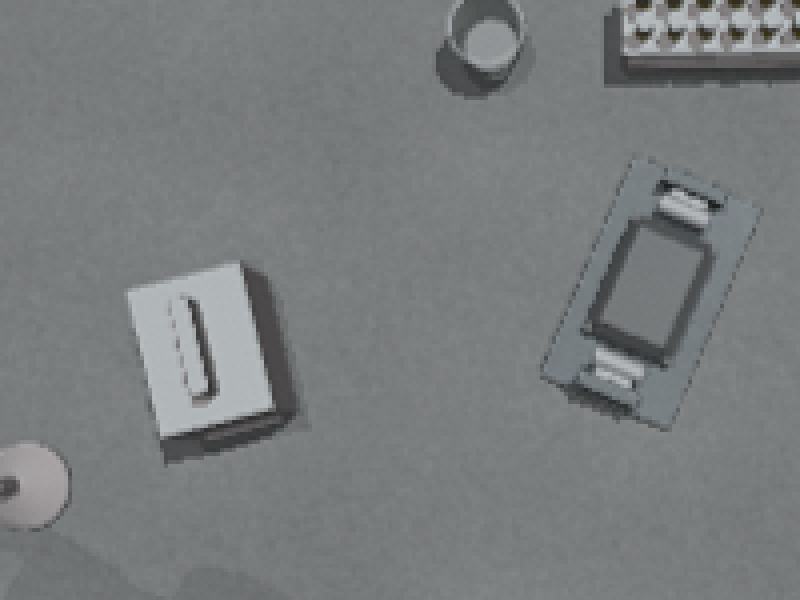

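View pics/topj.png

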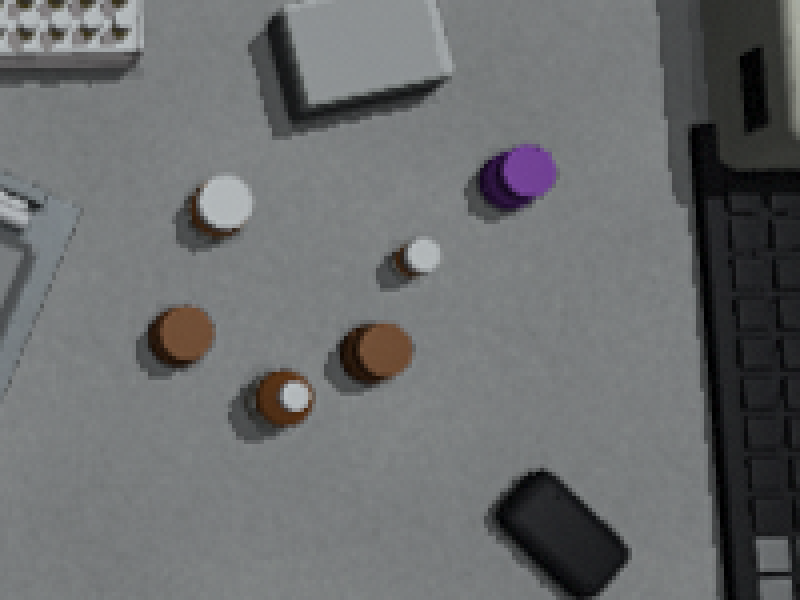

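View pics/sidec.png

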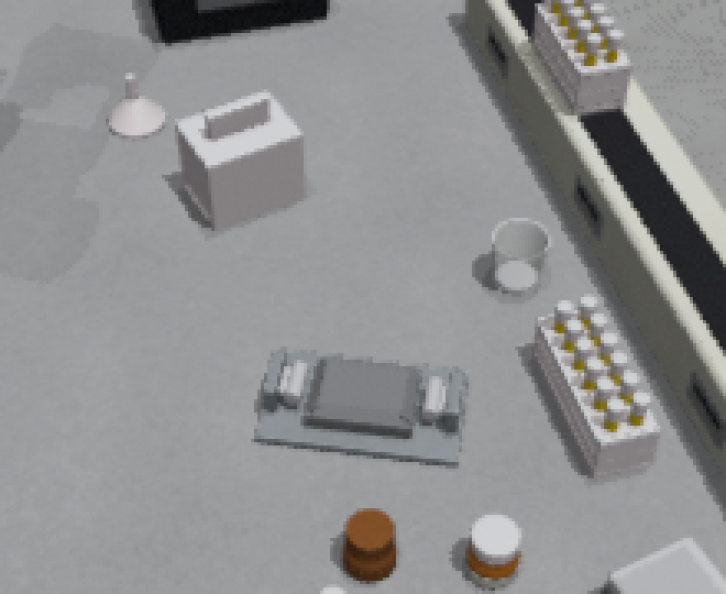

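View pics/sidej.png

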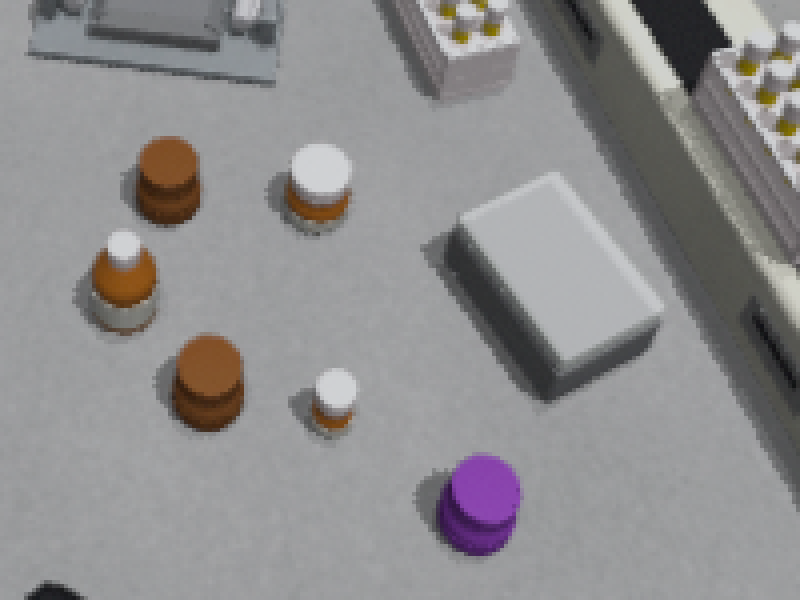

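The candidates in the top picture:
- Brown look-alikes at (375,214) and (424,218), and a purple one at (460,174).
- Tall bottle at (401,229) and vial at (434,195).
- The jar, with a wide white cap and amber body, at (386,181) in top and (360,267) in side. It is the only short, wide, amber one with a white cap, and the enlarged crops confirm it.

The cover is at top (210,219) and the dock at top (323,203).

```bash
cat > h.py <<'E'
import numpy as np
from scipy.optimize import least_squares
from plant import monitor, viewer, order, spot_in, pinpoint, arm
from scipy.spatial.transform import Rotation as Ro
def proj(c,X):
    q=np.asarray(X,float)@c["R"].T+c["t"]; q=q@c["mtx"].T
    return q[:,:2]/q[:,2:]
def pose(p,pts): # p: x,y,yaw
    c,s=np.cos(p[2]),np.sin(p[2]); P=np.asarray(pts,float)
    return np.c_[p[0]+c*P[:,0]-s*P[:,1],p[1]+s*P[:,0]+c*P[:,1],P[:,2]]
def fit(obs,p0): # obs: list (cam,pts,px)
    f=lambda p:np.concatenate([(proj(c,pose(p,m))-np.asarray(u)).ravel() for c,m,u in obs])
    r=least_squares(f,p0,loss="soft_l1"); return r.x,r.fun.round(2)
def tri(ca,ua,cb,ub):
    f=lambda X:np.concatenate([proj(ca,X[None])[0]-ua,proj(cb,X[None])[0]-ub])
    r=least_squares(f,[500,0,50.]);return r.x,r.fun
E
python3 - <<'E'
from h import *
import pickle
T=viewer.camera("top");S=viewer.camera("side")
pickle.dump({k:{m:v for m,v in c.items() if m in("mtx","R","t")} for k,c in(("top",T),("side",S))},open("cams.pkl","wb"))
cr=lambda L,f,x,y:[((u+.5)/f-.5+x,(v+.5)/f-.5+y) for u,v in L]
dt=[(95,55,10),(95,-55,10),(-95,-55,10),(-95,55,10)]
ut=cr([(636,157),(763,208),(670,430),(543,378)],4,160,130)
us=cr([(467,370),(457,463),(255,440)],3.3,210,100)
ds=[dt[0],dt[1],dt[2]]
# visual: dock end far(+x) is on side-image right; near edge -y toward bottom
for n,o in(("top",[(T,dt,ut)]),("side",[(S,ds,us)]),("both",[(T,dt,ut),(S,ds,us)])):
    print("dock",n,*fit(o,[500,0,-.4]))
ct=[(55,42,92),(55,-42,92),(-55,-42,92),(-55,42,92)]
ut=cr([(127,290),(240,263),(274,410),(161,438)],4,160,130)
us=cr([(177,127),(268,93),(303,134),(213,170)],3.3,210,100)
cs=[ct[3],ct[0],ct[1],ct[2]]
for n,o in(("top",[(T,ct,ut)]),("side",[(S,cs,us)]),("both",[(T,ct,ut),(S,cs,us)])):
    print("cover",n,*fit(o,[500,300,.2]))
j=[(0,0,52)]
print("jar",fit([(T,j,cr([(224,203)],4,330,130)),(S,j,cr([(321,170)],4,280,220))],[500,-100,0]))
print(tri(T,cr([(224,203)],4,330,130)[0],S,cr([(321,170)],4,280,220)[0]))
for l in["dock_top","dock_seat","cover_fin"]:
    a=pinpoint(l,T);b=pinpoint(l,S)
    if a and b: print(l,tri(T,np.array(a[0]["xy"]),S,np.array(b[0]["xy"])))
st=monitor.get_state();print(Ro.from_rotvec(st["tcp_rot"]).as_matrix().round(3),st["time_s"])
E
```

```text
dock top [ 5.39041400e+02 -2.43798863e+01 -4.16257104e-01] [-0.26 -0.42  0.24  0.08  0.51  0.5  -0.49 -0.16]
dock side [ 5.36662224e+02 -2.40610076e+01 -4.06463821e-01] [ 0.16  0.07  0.35 -0.13 -0.55 -0.  ]
dock both [ 5.38150816e+02 -2.41713771e+01 -4.14154797e-01] [-0.39 -0.14  0.14  0.3   0.52  0.78 -0.51  0.19  0.72  0.19  0.67 -0.02
 -0.16 -0.29]
cover top [4.94734866e+02 3.06113375e+02 2.28602744e-01] [ 0.07  0.22  0.15 -0.11  0.07 -0.19 -0.29  0.09]
cover side [4.94068584e+02 3.02427138e+02 2.77792769e-01] [-0.22 -0.3  -0.24 -0.27  0.78  0.18 -0.18  0.3 ]
cover both [4.94495811e+02 3.05471885e+02 2.41054824e-01] [ 0.1   0.53  0.1  -0.15  0.48 -0.35  0.2   0.28 -0.09 -1.32  0.33 -0.63
  0.58  0.08 -0.9  -0.49]
jar (array([ 597.66707718, -217.22872339,    0.        ]), array([ 0.46,  0.29,  0.15, -0.6 ]))
(array([ 598.50635357, -216.51588877,   47.74471083]), array([-0.03518743,  0.25504338,  0.22704551, -0.04900286]))
dock_top (array([ 544.41556106,  -34.19183868, -431.47137083]), array([-1.11650257, 11.28207807, 10.44084376, -1.81848417]))
dock_seat (array([535.42541679, -24.21347482,   6.40016535]), array([-0.29699076,  2.75768757,  2.72436028, -0.4998558 ]))
cover_fin (array([491.1382587 , 302.28128467, 138.84863438]), array([-0.05535434,  0.64472078,  0.78317815, -0.12548949]))
[[-0.914  0.407 -0.   ]
 [ 0.407  0.914 -0.   ]
 [-0.    -0.    -1.   ]] 1.1
```

```bash
python3 -m creep '[{"x":-2,"y":-1.8},{"x":-3.5,"y":-3.2},{"x":-3.5,"y":-3.2},{"x":-3.5,"y":-3.2},{"x":-3.5,"y":-3.2},{"x":-3.5,"y":-3.2},{"x":-3.5,"y":-3.2},{"x":-3.5,"y":-3.2},{"x":-3.5,"y":-3.2},{"x":-3.5,"y":-3.2},{"x":-3.5,"y":-3.2},{"x":-3.5,"y":-3.2}]'
cat > go.py <<'E'
import sys
from h import *
# target grasp-point world x y z, jaw-axis yaw of tool-y (deg, optional)
def go(x,y,z,jaw=None):
    s=monitor.get_state();R=Ro.from_rotvec(s["tcp_rot"]);p=s["ee_pos"]
    g=p+R.as_matrix()[:,2]*arm.hold_point_z
    print("t",round(s["time_s"],2),"grasp pt",g.round(1),"F",s["force"].round(1),"w",round(s["gripper_width"],1),"j",s["joints"].round(2))
    M=R.as_matrix()
    ang=np.degrees(np.arctan2(M[1,1],M[0,1]));print("jaw deg",ang.round(2),"tilt",M[:2,2].round(4))
    if jaw is not None:
        a=np.radians(jaw);yv=np.array([np.cos(a),np.sin(a),0]);zv=np.array([0,0,-1.])
        Mt=np.c_[np.cross(yv,zv),yv,zv]
        print("rotvec tool",Ro.from_matrix(M.T@Mt).as_rotvec().round(4)); 
        tgt=np.array([x,y,z])-zv*arm.hold_point_z
        print("tcp shift cm",(M.T@(tgt-p)/10).round(3))
    else: print("shift cm",(M.T@(np.array([x,y,z])-g)/10).round(3))
if __name__=="__main__": go(*map(float,sys.argv[1:]))
E
python3 go.py 598 -217 120 66.2
```

```text
t 1.1 grasp pt [254.2 571.  250. ] F [ 0.1  0.1 -0.8] w 85.5 j [ 1.06  0.49  1.35 -0.    1.3  -0.1 ]
jaw deg 66.0 tilt [-0. -0.]
rotvec tool [-0.      0.     -0.0034]
tcp shift cm [-63.458 -58.005  12.999]invalid input at $[0]: expected keys x, y, z, ax, ay, az, gripper
```

All keys are required in each row.

```bash
python3 -m creep '[{"x":-2,"y":-1.8,"z":0,"ax":0,"ay":0,"az":0,"gripper":0},{"x":-3.5,"y":-3.2,"z":0,"ax":0,"ay":0,"az":0,"gripper":0},{"x":-3.5,"y":-3.2,"z":0,"ax":0,"ay":0,"az":0,"gripper":0},{"x":-3.5,"y":-3.2,"z":0,"ax":0,"ay":0,"az":0,"gripper":0},{"x":-3.5,"y":-3.2,"z":0,"ax":0,"ay":0,"az":0,"gripper":0},{"x":-3.5,"y":-3.2,"z":0,"ax":0,"ay":0,"az":0,"gripper":0},{"x":-3.5,"y":-3.2,"z":0,"ax":0,"ay":0,"az":0,"gripper":0},{"x":-3.5,"y":-3.2,"z":0,"ax":0,"ay":0,"az":0,"gripper":0},{"x":-3.5,"y":-3.2,"z":0,"ax":0,"ay":0,"az":0,"gripper":0},{"x":-3.5,"y":-3.2,"z":0,"ax":0,"ay":0,"az":0,"gripper":0}]'
python3 go.py 598 -217 120 66.2
```

```text
time_s: 2.1
ee_pos: [440.2, 145.7, 303.8]
tcp_rot: [0.639, 3.072, 0.007]
force: [2.0, 0.6, 0.6]
gripper_width: 85.5
t 2.1 grasp pt [440.4 145.9 249.9] F [2.  0.6 0.6] w 85.5 j [ 0.19  0.27  1.73  0.    1.14 -0.97]
jaw deg 66.51 tilt [0.0043 0.0039]
rotvec tool [0.0053 0.0023 0.0054]
tcp shift cm [-28.901 -27.04   12.913]
```

```bash
python3 -m creep '[{"x":-3.3,"y":-3.2,"z":1,"ax":0,"ay":0,"az":0,"gripper":0},{"x":-3.3,"y":-3.2,"z":1,"ax":0,"ay":0,"az":0,"gripper":0},{"x":-3.3,"y":-3.2,"z":1,"ax":0,"ay":0,"az":0,"gripper":0},{"x":-3.3,"y":-3.2,"z":1,"ax":0,"ay":0,"az":0,"gripper":0},{"x":-3.3,"y":-3.2,"z":1.5,"ax":0,"ay":0,"az":0,"gripper":0},{"x":-3.3,"y":-3.2,"z":1.5,"ax":0,"ay":0,"az":0,"gripper":0},{"x":-3.3,"y":-3,"z":1.5,"ax":0,"ay":0,"az":0,"gripper":0},{"x":-3.3,"y":-3,"z":1.5,"ax":0,"ay":0,"az":0,"gripper":0},{"x":-1.5,"y":-1.2,"z":2,"ax":0,"ay":0,"az":0,"gripper":0},{"x":0,"y":0,"z":0,"ax":0,"ay":0,"az":0,"gripper":0}]'
python3 go.py 598 -217 32 66.2
python3 - <<'E'
from h import *
import cv2
for n in("side","top"):
    p=viewer.camera(n)["pixels"][:,:,::-1]
    cv2.imwrite(f"pics/{n}1.png",cv2.resize(p[130:330,250:500] if n=="side" else p[100:260,300:500],None,fx=3,fy=3))
E
```

```text
time_s: 3.1
ee_pos: [598.1, -229.6, 180.9]
tcp_rot: [0.647, 3.061, 0.008]
force: [-0.2, -0.4, 0.4]
gripper_width: 85.2
t 3.1 grasp pt [ 598.8 -229.5  127. ] F [-0.2 -0.4  0.4] w 85.2 j [-0.46  0.64  1.44  0.01  1.05 -1.62]
jaw deg 66.15 tilt [0.0134 0.0024]
rotvec tool [ 0.0076  0.0113 -0.001 ]
tcp shift cm [0.622 1.076 9.505]
```

View pics/side1.png

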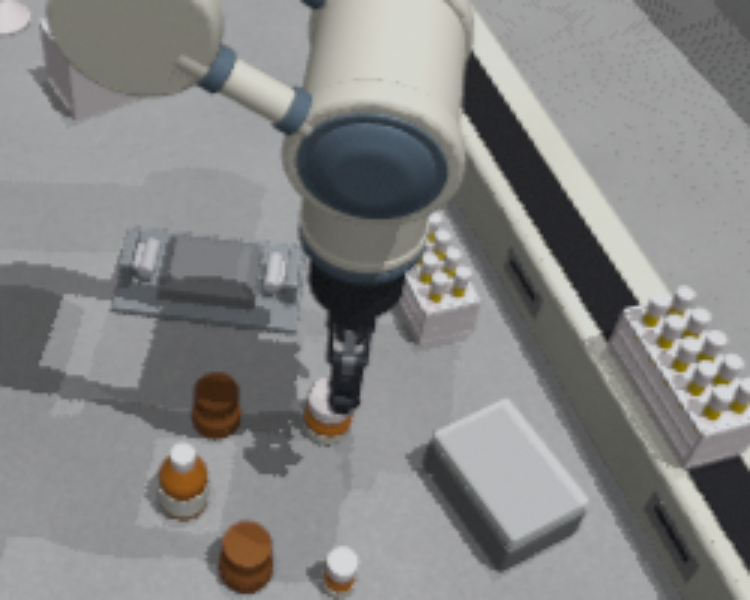

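View pics/top1.png

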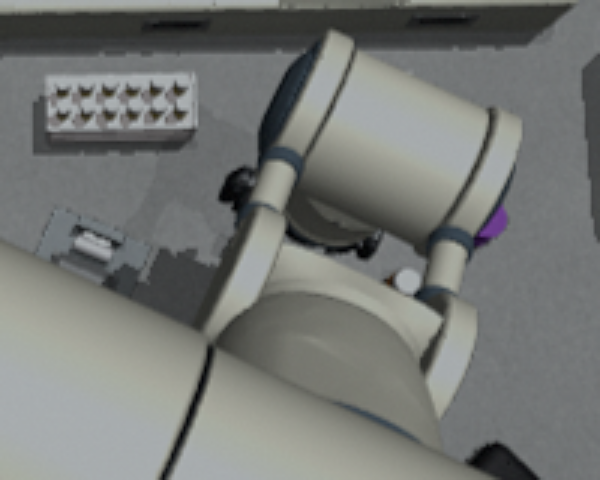

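The gripper is above the jar, at side px about (359,267), and nothing else is near the jaws. The top view is blocked by the arm. I'll centre it and descend.

```bash
python3 -m creep '[{"x":0.6,"y":1.1,"z":1.5,"ax":0.008,"ay":0.011,"az":0,"gripper":0},{"x":0,"y":0,"z":1,"ax":0,"ay":0,"az":0,"gripper":0},{"x":0,"y":0,"z":0,"ax":0,"ay":0,"az":0,"gripper":0}]'
python3 go.py 598 -217 32 66.2
```

```text
time_s: 3.5
ee_pos: [596.9, -211.5, 158.6]
tcp_rot: [0.643, 3.073, -0.002]
force: [-0.2, -0.6, 0.1]
gripper_width: 85.6
t 3.5 grasp pt [ 597.  -211.6  104.7] F [-0.2 -0.6  0.1] w 85.6 j [-0.43  0.66  1.47 -0.    1.   -1.59]
jaw deg 66.36 tilt [ 0.0022 -0.0016]
rotvec tool [-0.0006  0.0026  0.0028]
tcp shift cm [-0.308 -0.457  7.267]
```

```bash
python3 -m creep '[{"x":-0.3,"y":-0.45,"z":0.5,"ax":0,"ay":0,"az":0,"gripper":0},{"x":0,"y":0,"z":2,"ax":0,"ay":0,"az":0,"gripper":0},{"x":0,"y":0,"z":2,"ax":0,"ay":0,"az":0,"gripper":0},{"x":0,"y":0,"z":0,"ax":0,"ay":0,"az":0,"gripper":0},{"x":0,"y":0,"z":0,"ax":0,"ay":0,"az":0,"gripper":0}]'
python3 go.py 598 -217 32 66.2
```

```text
time_s: 4.0
ee_pos: [599.0, -216.8, 113.8]
tcp_rot: [0.638, 3.07, -0.003]
force: [0.2, -0.3, 0.1]
gripper_width: 85.2
t 4.0 grasp pt [ 599.3 -217.    59.9] F [ 0.2 -0.3  0.1] w 85.2 j [-0.44  0.73  1.49 -0.    0.92 -1.6 ]
jaw deg 66.52 tilt [ 0.005 -0.003]
rotvec tool [-0.0007  0.0058  0.0056]
tcp shift cm [ 0.1   -0.056  2.79 ]
```

```bash
python3 -m creep '[{"x":0.1,"y":-0.05,"z":1.4,"ax":0,"ay":0.005,"az":0,"gripper":0},{"x":0,"y":0,"z":1.2,"ax":0,"ay":0,"az":0,"gripper":0},{"x":0,"y":0,"z":0,"ax":0,"ay":0,"az":0,"gripper":0},{"x":0,"y":0,"z":0,"ax":0,"ay":0,"az":0,"gripper":1},{"x":0,"y":0,"z":0,"ax":0,"ay":0,"az":0,"gripper":1},{"x":0,"y":0,"z":0,"ax":0,"ay":0,"az":0,"gripper":1},{"x":0,"y":0,"z":0,"ax":0,"ay":0,"az":0,"gripper":1},{"x":0,"y":0,"z":0,"ax":0,"ay":0,"az":0,"gripper":1}]'
python3 go.py 598 -217 32 66.2
```

```text
time_s: 4.8
ee_pos: [598.9, -217.4, 89.0]
tcp_rot: [0.638, 3.072, -0.002]
force: [-0.1, -0.0, -1.6]
gripper_width: 42.2
t 4.8 grasp pt [ 599.1 -217.6   35.1] F [-0.1 -0.  -1.6] w 42.2 j [-0.44  0.76  1.5  -0.    0.87 -1.6 ]
jaw deg 66.52 tilt [ 0.0034 -0.0022]
rotvec tool [-0.0007  0.004   0.0056]
tcp shift cm [0.105 0.004 0.313]
```

```bash
python3 -m creep '[{"x":0,"y":0,"z":0,"ax":0,"ay":0,"az":0,"gripper":1},{"x":0,"y":0,"z":-1,"ax":0,"ay":0,"az":0,"gripper":1},{"x":0,"y":0,"z":-2,"ax":0,"ay":0,"az":0,"gripper":1},{"x":0,"y":0,"z":-2.5,"ax":0,"ay":0,"az":0,"gripper":1},{"x":0,"y":0,"z":-2,"ax":0,"ay":0,"az":0,"gripper":1},{"x":0,"y":0,"z":0,"ax":0,"ay":0,"az":0,"gripper":1}]'
python3 go.py 538 -24.2 120 66.2
python3 - <<'E'
from h import *
import cv2
for n in("side",):
    p=viewer.camera(n)["pixels"][:,:,::-1]
    cv2.imwrite(f"pics/{n}2.png",cv2.resize(p[170:300,270:430],None,fx=5,fy=4.5))
E
```

```text
time_s: 5.4
ee_pos: [598.7, -217.3, 168.8]
tcp_rot: [0.638, 3.072, -0.002]
force: [0.4, -0.1, -1.1]
gripper_width: 41.9
t 5.4 grasp pt [ 598.8 -217.4  114.9] F [ 0.4 -0.1 -1.1] w 41.9 j [-0.44  0.66  1.45 -0.    1.03 -1.6 ]
jaw deg 66.52 tilt [ 0.0033 -0.0023]
rotvec tool [-0.0008  0.0039  0.0056]
tcp shift cm [13.255 15.293 -0.575]
```

View pics/side2.png

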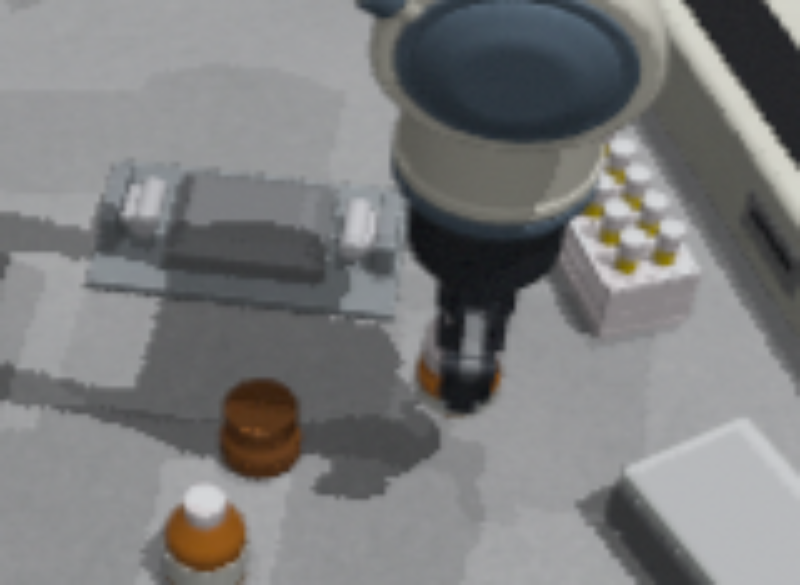

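The jar is lifted and upright in the jaws, at side px about (361,253). Carrying it to the dock.

```bash
python3 -m creep '[{"x":1.5,"y":1.7,"z":0,"ax":0,"ay":0,"az":0,"gripper":1},{"x":2.6,"y":3,"z":0,"ax":0,"ay":0,"az":0,"gripper":1},{"x":2.6,"y":3,"z":0,"ax":0,"ay":0,"az":0,"gripper":1},{"x":2.6,"y":3,"z":0,"ax":0,"ay":0,"az":0,"gripper":1},{"x":1.8,"y":2.1,"z":0,"ax":0,"ay":0,"az":0,"gripper":1},{"x":0.8,"y":0.9,"z":0,"ax":0,"ay":0,"az":0,"gripper":1},{"x":0,"y":0,"z":0,"ax":0,"ay":0,"az":0,"gripper":1},{"x":0,"y":0,"z":0,"ax":0,"ay":0,"az":0,"gripper":1}]'
python3 go.py 538 -24.2 72 66.2
```

```text
time_s: 6.25
ee_pos: [539.5, -39.4, 161.9]
tcp_rot: [-0.641, -3.072, 0.003]
force: [-0.6, 0.6, -1.0]
gripper_width: 42.2
t 6.25 grasp pt [539.3 -39.5 108. ] F [-0.6  0.6 -1. ] w 42.2 j [-0.18  0.56  1.7  -0.    0.88 -1.34]
jaw deg 66.42 tilt [-0.0034 -0.0012]
rotvec tool [-0.0025 -0.0026  0.0038]
tcp shift cm [0.739 1.339 3.599]
```

```bash
python3 -m creep '[{"x":0.74,"y":1.34,"z":0.5,"ax":0,"ay":0,"az":0,"gripper":1},{"x":0,"y":0,"z":0,"ax":0,"ay":0,"az":0,"gripper":1},{"x":0,"y":0,"z":0,"ax":0,"ay":0,"az":0,"gripper":1}]'
python3 go.py 538 -24.2 72 66.2
```

```text
time_s: 6.55
ee_pos: [539.1, -25.4, 156.0]
tcp_rot: [-0.645, -3.072, 0.003]
force: [-0.0, 0.6, -1.3]
gripper_width: 42.1
t 6.55 grasp pt [539.  -25.5 102.1] F [-0.   0.6 -1.3] w 42.1 j [-0.16  0.57  1.71 -0.    0.86 -1.31]
jaw deg 66.28 tilt [-0.0029 -0.0016]
rotvec tool [-0.0026 -0.002   0.0014]
tcp shift cm [0.144 0.071 3.006]
```

```bash
python3 -m creep '[{"x":0.14,"y":0.07,"z":1.2,"ax":-0.002,"ay":-0.002,"az":0,"gripper":1},{"x":0,"y":0,"z":1,"ax":0,"ay":0,"az":0,"gripper":1},{"x":0,"y":0,"z":0.3,"ax":0,"ay":0,"az":0,"gripper":1},{"x":0,"y":0,"z":0.2,"ax":0,"ay":0,"az":0,"gripper":1},{"x":0,"y":0,"z":0,"ax":0,"ay":0,"az":0,"gripper":1}]'
python3 go.py 538 -24.2 71 66.2
python3 - <<'E'
from h import *
import cv2
for n in("side",):
    p=viewer.camera(n)["pixels"][:,:,::-1]
    cv2.imwrite(f"pics/{n}3.png",cv2.resize(p[150:260,260:400],None,fx=5.5,fy=5.4))
E
```

```text
time_s: 7.05
ee_pos: [539.2, -25.8, 127.8]
tcp_rot: [0.648, 3.073, -0.001]
force: [-0.5, 0.2, -2.0]
gripper_width: 42.0
t 7.05 grasp pt [539.2 -25.9  73.9] F [-0.5  0.2 -2. ] w 42.0 j [-0.16  0.62  1.73 -0.    0.79 -1.31]
jaw deg 66.18 tilt [ 0.0007 -0.001 ]
rotvec tool [-0.0006  0.0011 -0.0003]
tcp shift cm [0.175 0.103 0.289]
```

View pics/side3.png

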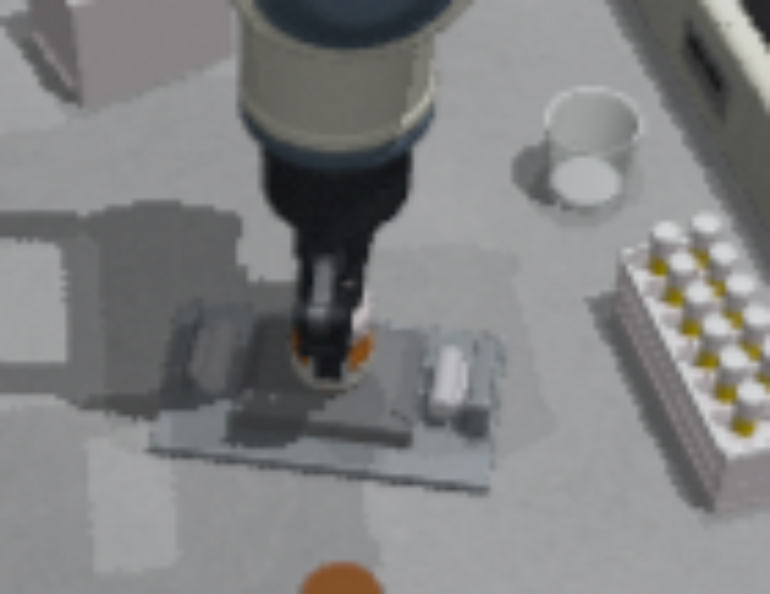

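The jar is just above the middle of the plinth, at side px about (320,214).

```bash
python3 -m creep '[{"x":0.15,"y":0.1,"z":0.1,"ax":0,"ay":0,"az":0,"gripper":1},{"x":0,"y":0,"z":0.15,"ax":0,"ay":0,"az":0,"gripper":1},{"x":0,"y":0,"z":0,"ax":0,"ay":0,"az":0,"gripper":1}]'
python3 go.py 538 -24.2 71 66.2
```

```text
time_s: 7.4
ee_pos: [538.6, -24.3, 126.0]
tcp_rot: [0.648, 3.072, -0.001]
force: [-0.5, 0.2, -0.6]
gripper_width: 41.9
t 7.4 grasp pt [538.7 -24.4  72.1] F [-0.5  0.2 -0.6] w 41.9 j [-0.16  0.62  1.74 -0.    0.79 -1.31]
jaw deg 66.18 tilt [ 0.0022 -0.0012]
rotvec tool [-0.0002  0.0025 -0.0004]
tcp shift cm [ 0.06  -0.015  0.109]
```

```bash
python3 -m creep '[{"x":0,"y":0,"z":0.1,"ax":0,"ay":0,"az":0,"gripper":1},{"x":0,"y":0,"z":0.05,"ax":0,"ay":0,"az":0,"gripper":1}]';python3 -m creep '[{"x":0,"y":0,"z":0.06,"ax":0,"ay":0,"az":0,"gripper":1},{"x":0,"y":0,"z":0,"ax":0,"ay":0,"az":0,"gripper":1}]'
python3 go.py 538 -24.2 71 66.2
```

```text
time_s: 7.6
ee_pos: [538.7, -24.2, 124.7]
tcp_rot: [0.648, 3.071, -0.001]
force: [-1.5, 0.4, 4.1]
gripper_width: 41.8
time_s: 7.8
ee_pos: [538.7, -24.2, 124.8]
tcp_rot: [0.647, 3.071, -0.001]
force: [-0.3, 1.3, -1.2]
gripper_width: 42.0
t 7.8 grasp pt [538.9 -24.3  70.9] F [-0.3  1.3 -1.2] w 42.0 j [-0.16  0.62  1.74 -0.    0.78 -1.31]
jaw deg 66.19 tilt [ 0.0031 -0.0014]
rotvec tool [-0.      0.0034 -0.0001]
tcp shift cm [ 0.067 -0.025 -0.015]
```

Contact came at the expected height. Releasing and rising.

```bash
python3 -m creep '[{"x":0,"y":0,"z":0,"ax":0,"ay":0,"az":0,"gripper":0.5},{"x":0,"y":0,"z":0,"ax":0,"ay":0,"az":0,"gripper":0.3},{"x":0,"y":0,"z":0,"ax":0,"ay":0,"az":0,"gripper":0},{"x":0,"y":0,"z":0,"ax":0,"ay":0,"az":0,"gripper":0},{"x":0,"y":0,"z":0,"ax":0,"ay":0,"az":0,"gripper":0},{"x":0,"y":0,"z":0,"ax":0,"ay":0,"az":0,"gripper":0},{"x":0,"y":0,"z":-1,"ax":0,"ay":0,"az":0,"gripper":0},{"x":0,"y":0,"z":-3,"ax":0,"ay":0,"az":0,"gripper":0},{"x":0,"y":0,"z":-4.5,"ax":0,"ay":0,"az":0,"gripper":0},{"x":0,"y":0,"z":-4.5,"ax":0,"ay":0,"az":0,"gripper":0},{"x":0,"y":0,"z":-3,"ax":0,"ay":0,"az":0,"gripper":0}]'
python3 go.py 493 304 220 103.5
```

```text
time_s: 8.9
ee_pos: [536.4, -23.8, 288.9]
tcp_rot: [-0.647, -3.07, 0.002]
force: [-0.2, -0.5, -0.8]
gripper_width: 85.6
t 8.9 grasp pt [536.2 -23.8 235. ] F [-0.2 -0.5 -0.8] w 85.6 j [-0.16  0.39  1.58 -0.    1.18 -1.31]
jaw deg 66.19 tilt [-0.0045 -0.0002]
rotvec tool [-6.000e-04 -4.600e-03 -6.512e-01]
tcp shift cm [17.2   28.238  1.516]
```

```bash
python3 -m creep '[{"x":1.5,"y":2.4,"z":0,"ax":0,"ay":0,"az":0,"gripper":0},{"x":2.4,"y":4,"z":0,"ax":0,"ay":0,"az":0,"gripper":0},{"x":2.4,"y":4,"z":0,"ax":0,"ay":0,"az":0,"gripper":0},{"x":2.4,"y":4,"z":0,"ax":0,"ay":0,"az":0,"gripper":0},{"x":2.4,"y":4,"z":0,"ax":0,"ay":0,"az":0,"gripper":0},{"x":2.4,"y":4,"z":0,"ax":0,"ay":0,"az":0,"gripper":0},{"x":2.2,"y":3.6,"z":0,"ax":0,"ay":0,"az":0,"gripper":0},{"x":0.9,"y":1.6,"z":0,"ax":0,"ay":0,"az":0,"gripper":0},{"x":0,"y":0,"z":0,"ax":0,"ay":0,"az":0,"gripper":0}]'
python3 go.py 493 304 220 103.5
python3 - <<'E'
from h import *
import cv2
for n in("side","top"):
    p=viewer.camera(n)["pixels"][:,:,::-1]
    cv2.imwrite(f"pics/{n}4.png",cv2.resize(p[100:280,220:400] if n=="side" else p[150:270,180:360],None,fx=3.3,fy=3.3,interpolation=3))
E
```

```text
time_s: 9.8
ee_pos: [495.5, 307.1, 302.2]
tcp_rot: [0.651, 3.061, 0.005]
force: [0.2, -0.4, 0.0]
gripper_width: 85.4
t 9.8 grasp pt [496.2 307.1 248.3] F [ 0.2 -0.4  0. ] w 85.4 j [ 0.45  0.43  1.46 -0.01  1.24 -0.7 ]
jaw deg 66.01 tilt [0.0127 0.0006]
rotvec tool [ 0.0018  0.0128 -0.6544]
tcp shift cm [ 0.137 -0.398  2.822]
```

View pics/side4.png

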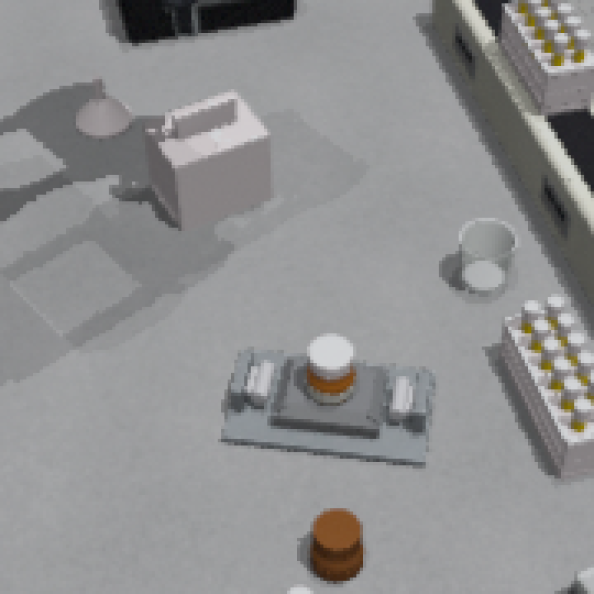

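View pics/top4.png

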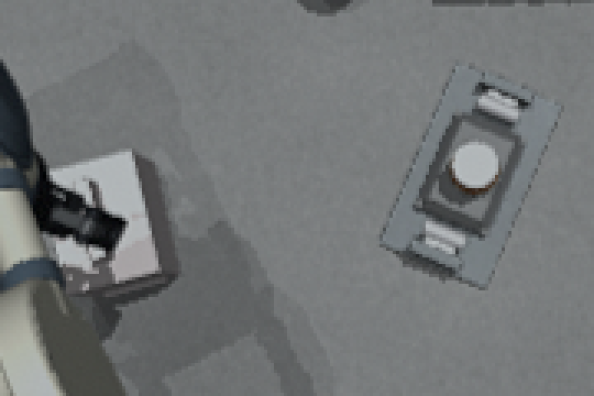

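The jar stands upright on the plinth, with its cap at side px about (320,206) and top px about (324,199). Next I'll turn the gripper and check the jar offset.

```bash
python3 - <<'E'
from h import *
import pickle
c=pickle.load(open("cams.pkl","rb"))
a=np.array([(331+.5)/3.3-.5+220,(351+.5)/3.3-.5+100]);b=np.array([(475+.5)/3.3-.5+180,(165+.5)/3.3-.5+150])
print(tri(c["top"],b,c["side"],a))
print(fit([(c["top"],[(0,0,88)],[b]),(c["side"],[(0,0,88)],[a])],[538,-24,0]))
E
python3 -m creep '[{"x":0.1,"y":-0.2,"z":0,"ax":0,"ay":0,"az":-0.06,"gripper":0},{"x":0,"y":0,"z":0,"ax":0,"ay":0,"az":-0.12,"gripper":0},{"x":0,"y":0,"z":0,"ax":0,"ay":0,"az":-0.12,"gripper":0},{"x":0,"y":0,"z":0,"ax":0,"ay":0,"az":-0.12,"gripper":0},{"x":0,"y":0,"z":0,"ax":0,"ay":0,"az":-0.12,"gripper":0},{"x":0,"y":0,"z":0,"ax":0,"ay":0,"az":-0.08,"gripper":0},{"x":0,"y":0,"z":0,"ax":0,"ay":0,"az":0,"gripper":0},{"x":0,"y":0,"z":0,"ax":0,"ay":0,"az":0,"gripper":0}]'
python3 go.py 494.5 305.5 115 103.5
```

```text
(array([538.3068486 , -24.38132679,  87.96133726]), array([-0.02814605,  0.25219713,  0.25314153, -0.0475006 ]))
(array([538.30050329, -24.39565179,   0.        ]), array([-0.02,  0.25,  0.25, -0.05]))
time_s: 10.7
ee_pos: [495.9, 291.8, 304.4]
tcp_rot: [-0.329, 3.112, -0.006]
force: [-0.1, 0.7, 0.0]
gripper_width: 85.7
t 10.7 grasp pt [496.5 291.6 250.5] F [-0.1  0.7  0. ] w 85.7 j [ 0.43  0.42  1.48 -0.01  1.24 -1.35]
jaw deg 102.05 tilt [ 0.0122 -0.0027]
rotvec tool [-0.0053  0.0113 -0.0253]
tcp shift cm [3.000e-03 1.441e+00 1.354e+01]
```

```bash
python3 -m creep '[{"x":0,"y":1.44,"z":2,"ax":-0.005,"ay":0.011,"az":-0.025,"gripper":0},{"x":0,"y":0,"z":3,"ax":0,"ay":0,"az":0,"gripper":0},{"x":0,"y":0,"z":3,"ax":0,"ay":0,"az":0,"gripper":0},{"x":0,"y":0,"z":0,"ax":0,"ay":0,"az":0,"gripper":0},{"x":0,"y":0,"z":0,"ax":0,"ay":0,"az":0,"gripper":0}]'
python3 go.py 494.5 305.5 116 103.5
python3 - <<'E'
from h import *
import cv2
for n in("side","top"):
    p=viewer.camera(n)["pixels"][:,:,::-1]
    cv2.imwrite(f"pics/{n}5.png",cv2.resize(p[60:180,220:340] if n=="side" else p[150:270,150:270],None,fx=5,fy=5,interpolation=3))
E
```

```text
time_s: 11.2
ee_pos: [493.5, 305.7, 221.6]
tcp_rot: [-0.355, 3.121, 0.001]
force: [-0.8, -0.2, 0.2]
gripper_width: 85.6
t 11.2 grasp pt [493.5 305.7 167.7] F [-0.8 -0.2  0.2] w 85.6 j [ 0.45  0.52  1.55  0.    1.07 -1.35]
jaw deg 102.97 tilt [-0.      0.0006]
rotvec tool [ 0.0006  0.0001 -0.0093]
tcp shift cm [-0.094 -0.047  5.172]
```

View pics/side5.png

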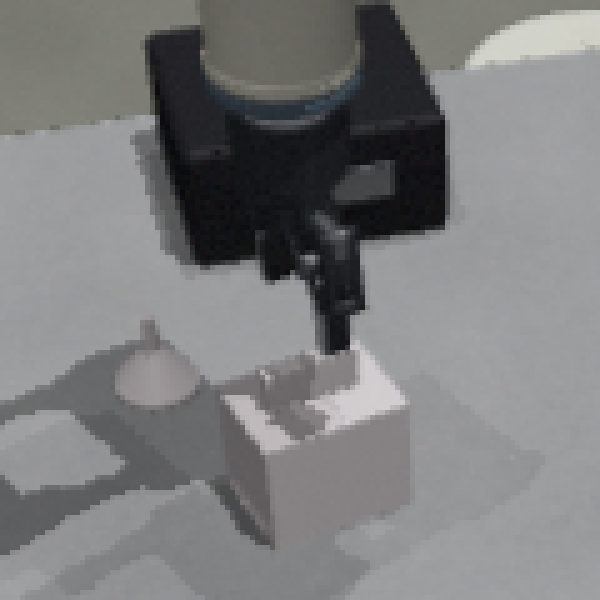

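View pics/top5.png

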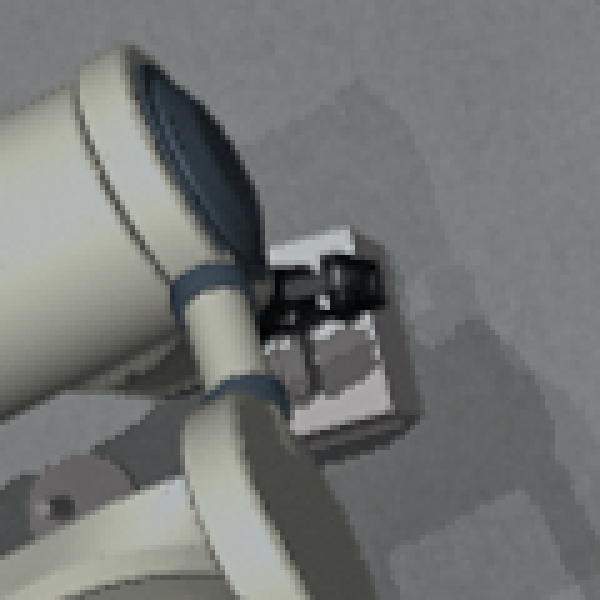

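The gripper is straddling the fin at top px about (214,210), with the jaws across it. Descending and closing.

```bash
python3 -m creep '[{"x":-0.09,"y":-0.05,"z":1.5,"ax":0,"ay":0,"az":-0.009,"gripper":0},{"x":0,"y":0,"z":2,"ax":0,"ay":0,"az":0,"gripper":0},{"x":0,"y":0,"z":0.8,"ax":0,"ay":0,"az":0,"gripper":0},{"x":0,"y":0,"z":0,"ax":0,"ay":0,"az":0,"gripper":0},{"x":0,"y":0,"z":0,"ax":0,"ay":0,"az":0,"gripper":0}]'
python3 go.py 494.5 305.5 115 103.5
```

```text
time_s: 11.8
ee_pos: [497.5, 306.9, 184.6]
tcp_rot: [-0.367, 3.11, 0.007]
force: [-0.1, -0.3, 0.4]
gripper_width: 85.5
t 11.8 grasp pt [498.  307.2 130.7] F [-0.1 -0.3  0.4] w 85.5 j [ 0.45  0.57  1.58  0.    0.97 -1.36]
jaw deg 103.45 tilt [0.0097 0.0053]
rotvec tool [ 0.0029  0.0107 -0.0008]
tcp shift cm [ 0.343 -0.072  1.561]
```

```bash
python3 -m creep '[{"x":0.3,"y":-0.07,"z":0.9,"ax":0.003,"ay":0.011,"az":0,"gripper":0},{"x":0,"y":0,"z":0.6,"ax":0,"ay":0,"az":0,"gripper":0},{"x":0,"y":0,"z":0,"ax":0,"ay":0,"az":0,"gripper":0},{"x":0,"y":0,"z":0,"ax":0,"ay":0,"az":0,"gripper":0}]'
python3 go.py 494.5 305.5 115 103.5
```

```text
time_s: 12.2
ee_pos: [495.3, 305.9, 170.3]
tcp_rot: [-0.368, 3.119, 0.001]
force: [0.2, -0.1, 0.2]
gripper_width: 85.4
t 12.2 grasp pt [495.4 305.9 116.4] F [ 0.2 -0.1  0.2] w 85.4 j [ 0.45  0.59  1.6  -0.    0.95 -1.35]
jaw deg 103.44 tilt [0.0013 0.0006]
rotvec tool [ 0.0003  0.0014 -0.001 ]
tcp shift cm [ 0.089 -0.016  0.142]
```

```bash
python3 -m creep '[{"x":0.08,"y":0,"z":0,"ax":0,"ay":0,"az":0,"gripper":0.5},{"x":0,"y":0,"z":0,"ax":0,"ay":0,"az":0,"gripper":1},{"x":0,"y":0,"z":0,"ax":0,"ay":0,"az":0,"gripper":1},{"x":0,"y":0,"z":0,"ax":0,"ay":0,"az":0,"gripper":1},{"x":0,"y":0,"z":0,"ax":0,"ay":0,"az":0,"gripper":1},{"x":0,"y":0,"z":0,"ax":0,"ay":0,"az":0,"gripper":1},{"x":0,"y":0,"z":0,"ax":0,"ay":0,"az":0,"gripper":1},{"x":0,"y":0,"z":0,"ax":0,"ay":0,"az":0,"gripper":1}]'
python3 go.py 494.5 305.5 115 103.5
```

```text
time_s: 13.0
ee_pos: [494.5, 305.7, 170.6]
tcp_rot: [-0.368, 3.119, 0.001]
force: [0.3, 0.7, -1.8]
gripper_width: 12.5
t 13.0 grasp pt [494.6 305.7 116.7] F [ 0.3  0.7 -1.8] w 12.5 j [ 0.45  0.59  1.6  -0.    0.95 -1.35]
jaw deg 103.45 tilt [0.0014 0.0007]
rotvec tool [ 0.0003  0.0015 -0.0009]
tcp shift cm [ 0.004 -0.019  0.165]
```

```bash
python3 -m creep '[{"x":0,"y":0,"z":-1,"ax":0,"ay":0,"az":0,"gripper":1},{"x":0,"y":0,"z":-2,"ax":0,"ay":0,"az":0,"gripper":1},{"x":0,"y":0,"z":-3,"ax":0,"ay":0,"az":0,"gripper":1},{"x":0,"y":0,"z":-3,"ax":0,"ay":0,"az":0,"gripper":1},{"x":0,"y":0,"z":-2,"ax":0,"ay":0,"az":0,"gripper":1},{"x":0,"y":0,"z":-1,"ax":0,"ay":0,"az":0,"gripper":1},{"x":0,"y":0,"z":0,"ax":0,"ay":0,"az":0,"gripper":1}]'
python3 go.py 538.2 -24.3 250 66.2
python3 - <<'E'
from h import *
import cv2
for n in("side","top"):
    p=viewer.camera(n)["pixels"][:,:,::-1]
    cv2.imwrite(f"pics/{n}6.png",cv2.resize(p[60:180,220:340] if n=="side" else p[150:270,150:270],None,fx=5,fy=5,interpolation=3))
E
```

```text
time_s: 13.7
ee_pos: [493.7, 305.3, 298.0]
tcp_rot: [-0.368, 3.119, 0.0]
force: [-0.2, 0.6, -2.0]
gripper_width: 12.8
t 13.7 grasp pt [493.8 305.3 244.1] F [-0.2  0.6 -2. ] w 12.8 j [ 0.45  0.44  1.47 -0.    1.24 -1.35]
jaw deg 103.44 tilt [0.0007 0.0003]
rotvec tool [4.0e-04 7.0e-04 6.5e-01]
tcp shift cm [  3.338 -33.089  -0.597]
```

View pics/side6.png

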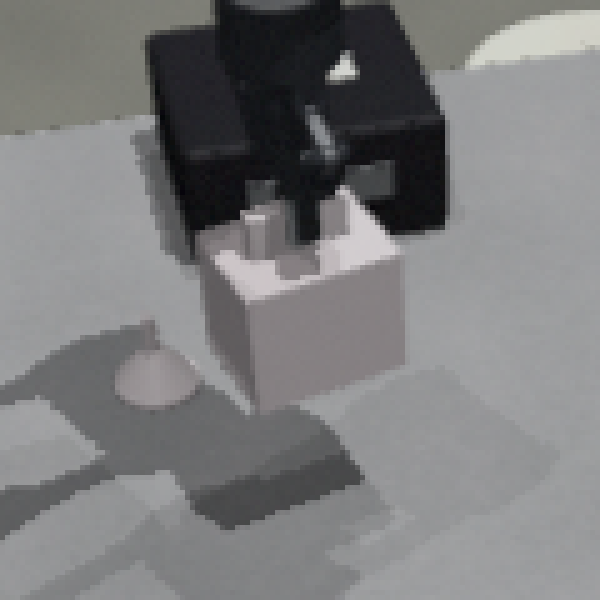

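The cover is held level and lifted, with its lower edge about 127 mm up. I'll rotate it, then carry it over.

```bash
python3 -m creep '[{"x":0,"y":0,"z":0,"ax":0,"ay":0,"az":0.06,"gripper":1},{"x":0,"y":0,"z":0,"ax":0,"ay":0,"az":0.11,"gripper":1},{"x":0,"y":0,"z":0,"ax":0,"ay":0,"az":0.12,"gripper":1},{"x":0,"y":0,"z":0,"ax":0,"ay":0,"az":0.12,"gripper":1},{"x":0,"y":0,"z":0,"ax":0,"ay":0,"az":0.12,"gripper":1},{"x":0,"y":0,"z":0,"ax":0,"ay":0,"az":0.08,"gripper":1},{"x":0,"y":0,"z":0,"ax":0,"ay":0,"az":0.03,"gripper":1},{"x":0,"y":0,"z":0,"ax":0,"ay":0,"az":0,"gripper":1}]'
python3 go.py 538.2 -24.3 245 66.2
```

```text
time_s: 14.6
ee_pos: [489.5, 303.1, 284.3]
tcp_rot: [-0.67, -3.053, 0.02]
force: [-0.2, -0.2, -2.9]
gripper_width: 12.8
t 14.6 grasp pt [488.5 302.6 230.4] F [-0.2 -0.2 -2.9] w 12.8 j [ 0.45  0.45  1.48 -0.    1.23 -0.69]
jaw deg 65.26 tilt [-0.0187 -0.0091]
rotvec tool [-0.016  -0.0133 -0.0165]
tcp shift cm [-18.109 -27.72   -1.249]
```

```bash
python3 -m creep '[{"x":-1.5,"y":-2.3,"z":-0.6,"ax":-0.016,"ay":-0.013,"az":-0.016,"gripper":1},{"x":-2.4,"y":-3.7,"z":-0.5,"ax":0,"ay":0,"az":0,"gripper":1},{"x":-2.4,"y":-3.7,"z":-0.3,"ax":0,"ay":0,"az":0,"gripper":1},{"x":-2.4,"y":-3.7,"z":-0.2,"ax":0,"ay":0,"az":0,"gripper":1},{"x":-2.4,"y":-3.7,"z":-0.2,"ax":0,"ay":0,"az":0,"gripper":1},{"x":-2.4,"y":-3.7,"z":-0.2,"ax":0,"ay":0,"az":0,"gripper":1},{"x":-1.5,"y":-2.3,"z":-0.2,"ax":0,"ay":0,"az":0,"gripper":1},{"x":-0.5,"y":-0.8,"z":0,"ax":0,"ay":0,"az":0,"gripper":1},{"x":0,"y":0,"z":0,"ax":0,"ay":0,"az":0,"gripper":1}]'
python3 go.py 538.2 -24.3 245 66.2
```

```text
time_s: 15.5
ee_pos: [534.8, 12.1, 298.9]
tcp_rot: [-0.624, -3.068, 0.005]
force: [0.1, 0.5, -1.4]
gripper_width: 13.3
t 15.5 grasp pt [534.2  12.1 245. ] F [ 0.1  0.5 -1.4] w 13.3 j [-0.09  0.38  1.57 -0.    1.21 -1.26]
jaw deg 67.02 tilt [-0.0114 -0.0012]
rotvec tool [-0.0056 -0.01    0.0142]
tcp shift cm [-1.733 -3.223 -0.   ]
```

```bash
python3 -m creep '[{"x":-0.8,"y":-1.5,"z":0,"ax":-0.005,"ay":-0.01,"az":0.014,"gripper":1},{"x":-0.7,"y":-1.2,"z":0,"ax":0,"ay":0,"az":0,"gripper":1},{"x":0,"y":0,"z":0,"ax":0,"ay":0,"az":0,"gripper":1},{"x":0,"y":0,"z":0,"ax":0,"ay":0,"az":0,"gripper":1}]'
python3 go.py 538.2 -24.3 230 66.2
python3 - <<'E'
from h import *
import cv2
for n in("side","top"):
    p=viewer.camera(n)["pixels"][:,:,::-1]
    cv2.imwrite(f"pics/{n}7.png",p);cv2.imwrite(f"pics/{n}7c.png",cv2.resize(p[130:250,250:400] if n=="side" else p[140:260,250:400],None,fx=5,fy=5,interpolation=3))
E
```

```text
time_s: 15.9
ee_pos: [537.1, -16.2, 297.2]
tcp_rot: [-0.64, -3.072, -0.0]
force: [-0.0, 0.4, -2.1]
gripper_width: 13.1
t 15.9 grasp pt [536.9 -16.1 243.3] F [-0.   0.4 -2.1] w 13.1 j [-0.14  0.38  1.57  0.    1.2  -1.3 ]
jaw deg 66.46 tilt [-0.0036  0.0011]
rotvec tool [-0.0005 -0.0037  0.0045]
tcp shift cm [-0.426 -0.7    1.33 ]
```

View pics/side7c.png

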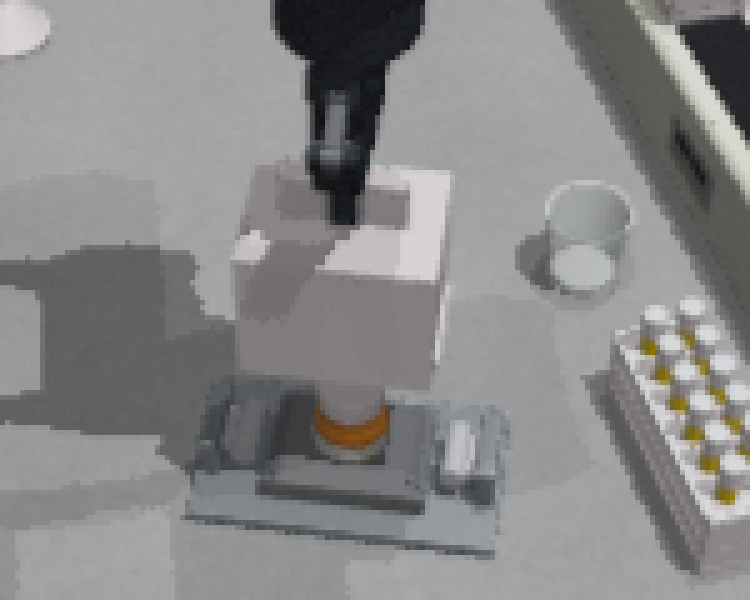

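View pics/top7c.png

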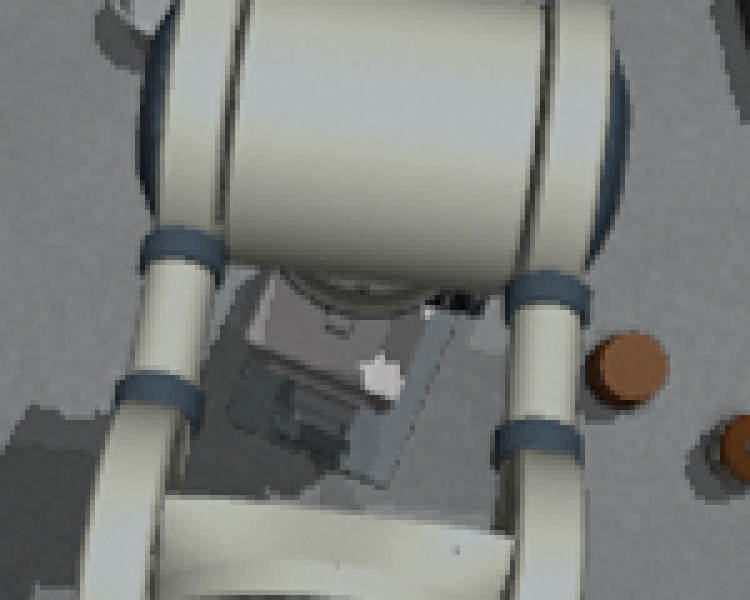

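The cover hangs level above the jar and dock, at side px about (318,195). I'll measure its offset in the grasp.

Run:
```python
from h import *
import pickle
c=pickle.load(open("cams.pkl","rb"));S=c["side"];T=c["top"]
cr=lambda L,f,x,y:[((u+.5)/f-.5+x,(v+.5)/f-.5+y) for u,v in L]
zb=126.6
mod=[(55,-42,92+zb),(-55,-42,92+zb),(55,-42,zb),(-55,-42,zb),(55,42,92+zb)]
us=cr([(440,280),(235,259),(432,389),(239,375),(453,171)],5,250,130)
print(fit([(S,mod,us)],[537,-17,-.41]))
mt=[(-55,42,92+zb),(-55,-42,92+zb)]
ut=cr([(249,343),(390,398)],5,250,140)
print(fit([(T,mt,ut)],[537,-17,-.41]))
print(fit([(S,mod,us),(T,mt,ut)],[537,-17,-.41]))
print("expected",[536.9,-16.1,np.radians(66.46-90)])
```

```text
(array([ 5.36392499e+02, -1.47024942e+01, -3.95259056e-01]), array([-0.21, -0.2 , -0.22,  0.33,  0.2 ,  0.39,  0.37, -0.43, -0.09,
       -0.08]))
(array([ 5.38150231e+02, -1.47188398e+01, -3.86953832e-01]), array([-1.1 , -0.3 ,  1.1 ,  0.29]))
(array([ 5.36861407e+02, -1.47711654e+01, -3.98615230e-01]), array([-0.09, -0.18, -0.09,  0.26,  0.31,  0.41,  0.5 , -0.5 ,  0.12,
       -0.04, -1.23, -0.07,  0.83,  0.88]))
expected [536.9, -16.1, np.float64(-0.41085050591946526)]
```

The cover is within about 1 mm of the expected centring. Positioning it exactly, then lowering.

```bash
python3 -m creep '[{"x":-0.4,"y":-0.7,"z":0.5,"ax":0,"ay":-0.003,"az":0.006,"gripper":1},{"x":0,"y":0,"z":0.5,"ax":0,"ay":0,"az":0,"gripper":1},{"x":0,"y":0,"z":0,"ax":0,"ay":0,"az":0,"gripper":1},{"x":0,"y":0,"z":0,"ax":0,"ay":0,"az":0,"gripper":1}]'
python3 go.py 538.2 -24.7 200 66.0
```

```text
time_s: 16.4
ee_pos: [538.0, -23.5, 286.2]
tcp_rot: [-0.648, -3.073, 0.0]
force: [0.2, 0.1, -2.7]
gripper_width: 13.0
t 16.4 grasp pt [537.9 -23.5 232.3] F [ 0.2  0.1 -2.7] w 13.0 j [-0.15  0.39  1.58 -0.    1.17 -1.31]
jaw deg 66.19 tilt [-0.0008 -0.0001]
rotvec tool [-0.0004 -0.0007  0.0034]
tcp shift cm [-0.071 -0.096  3.226]
```

```bash
python3 -m creep '[{"x":-0.07,"y":-0.1,"z":1.5,"ax":0,"ay":0,"az":0.003,"gripper":1},{"x":0,"y":0,"z":2,"ax":0,"ay":0,"az":0,"gripper":1},{"x":0,"y":0,"z":1.5,"ax":0,"ay":0,"az":0,"gripper":1},{"x":0,"y":0,"z":0.5,"ax":0,"ay":0,"az":0,"gripper":1},{"x":0,"y":0,"z":0,"ax":0,"ay":0,"az":0,"gripper":1},{"x":0,"y":0,"z":0,"ax":0,"ay":0,"az":0,"gripper":1}]'
python3 go.py 538.2 -24.7 160 66.0
```

```text
time_s: 17.0
ee_pos: [539.0, -24.5, 230.8]
tcp_rot: [0.652, 3.072, 0.0]
force: [0.6, -0.2, -1.5]
gripper_width: 12.9
t 17.0 grasp pt [539.1 -24.5 176.9] F [ 0.6 -0.2 -1.5] w 12.9 j [-0.16  0.46  1.65 -0.    1.03 -1.31]
jaw deg 66.03 tilt [ 0.0015 -0.0003]
rotvec tool [0.0003 0.0015 0.0005]
tcp shift cm [ 0.069 -0.052  1.69 ]
```

```bash
python3 -m creep '[{"x":0.07,"y":-0.05,"z":1,"ax":0,"ay":0.001,"az":0,"gripper":1},{"x":0,"y":0,"z":0.6,"ax":0,"ay":0,"az":0,"gripper":1},{"x":0,"y":0,"z":0,"ax":0,"ay":0,"az":0,"gripper":1},{"x":0,"y":0,"z":0,"ax":0,"ay":0,"az":0,"gripper":1}]'
python3 go.py 538.2 -24.7 150 66.0
python3 - <<'E'
from h import *
import cv2
p=viewer.camera("side")["pixels"][:,:,::-1]
cv2.imwrite("pics/side8c.png",cv2.resize(p[130:250,250:400],None,fx=5,fy=5,interpolation=3))
E
```

```text
time_s: 17.4
ee_pos: [538.8, -24.7, 215.0]
tcp_rot: [0.652, 3.07, 0.001]
force: [0.8, 0.8, -1.3]
gripper_width: 12.7
t 17.4 grasp pt [539.  -24.7 161.1] F [ 0.8  0.8 -1.3] w 12.7 j [-0.16  0.48  1.66  0.    0.99 -1.31]
jaw deg 66.03 tilt [ 0.003  -0.0002]
rotvec tool [0.001  0.0028 0.0006]
tcp shift cm [ 0.059 -0.022  1.105]
```

View pics/side8c.png

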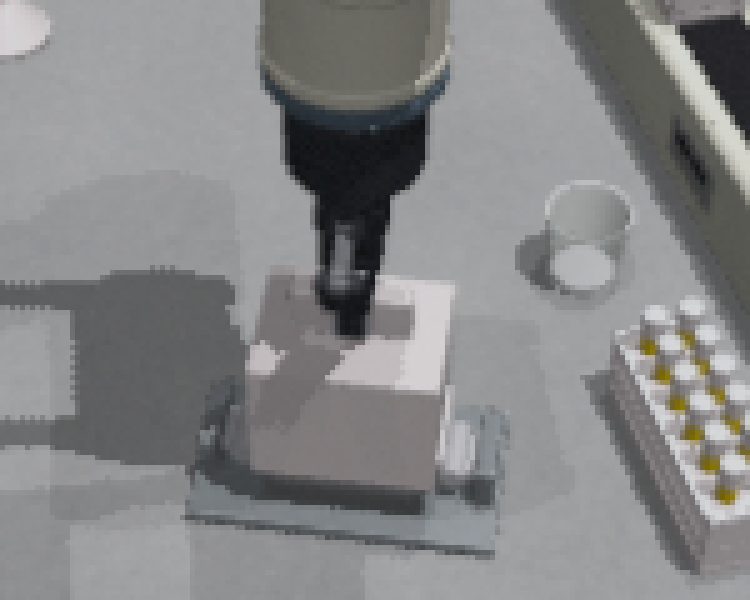

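The cover sits level around the jar, just above the rim and centred between the clips, with its lower edge at side px about (297–337, 227). Continuing slowly.

```bash
python3 -m creep '[{"x":0.05,"y":0,"z":0.5,"ax":0,"ay":0.003,"az":0,"gripper":1},{"x":0,"y":0,"z":0.4,"ax":0,"ay":0,"az":0,"gripper":1},{"x":0,"y":0,"z":0.2,"ax":0,"ay":0,"az":0,"gripper":1}]'
python3 go.py 538.2 -24.7 142 66.0
python3 -m creep '[{"x":0,"y":0,"z":0.3,"ax":0,"ay":0,"az":0,"gripper":1},{"x":0,"y":0,"z":0.3,"ax":0,"ay":0,"az":0,"gripper":1}]'
python3 go.py 538.2 -24.7 142 66.0
```

```text
time_s: 17.75
ee_pos: [538.6, -24.6, 203.7]
tcp_rot: [0.652, 3.072, 0.002]
force: [-0.5, -0.8, -1.5]
gripper_width: 13.1
t 17.75 grasp pt [538.7 -24.5 149.8] F [-0.5 -0.8 -1.5] w 13.1 j [-0.16  0.5   1.67  0.    0.97 -1.31]
jaw deg 66.03 tilt [0.0011 0.0009]
rotvec tool [0.0013 0.0007 0.0006]
tcp shift cm [ 0.034 -0.031  0.779]
time_s: 17.95
ee_pos: [538.7, -24.5, 197.2]
tcp_rot: [0.652, 3.072, 0.002]
force: [-0.1, 0.0, -1.4]
gripper_width: 12.7
t 17.95 grasp pt [538.7 -24.5 143.3] F [-0.1  0.  -1.4] w 12.7 j [-0.16  0.51  1.68  0.    0.95 -1.31]
jaw deg 66.03 tilt [0.0011 0.0009]
rotvec tool [0.0013 0.0007 0.0006]
tcp shift cm [ 0.035 -0.033  0.127]
```

```bash
for i in 1; do python3 -m creep '[{"x":0,"y":0,"z":0.3,"ax":0,"ay":0,"az":0,"gripper":1}]'; python3 -m creep '[{"x":0,"y":0,"z":0.3,"ax":0,"ay":0,"az":0,"gripper":1}]'; python3 -m creep '[{"x":0,"y":0,"z":0.3,"ax":0,"ay":0,"az":0,"gripper":1}]'; done | grep -E "ee_pos|force"
```

```text
ee_pos: [538.9, -24.6, 194.2]
force: [-0.3, 0.4, 14.1]
ee_pos: [539.3, -24.7, 191.6]
force: [-2.2, 0.0, 11.8]
ee_pos: [539.5, -24.7, 188.9]
force: [-2.5, 1.2, 7.3]
```

The beads are passing the noses: the push peaked at 14 N and is now falling. Continuing to home.

```bash
for i in 1; do python3 -m creep '[{"x":0,"y":0,"z":0.3,"ax":0,"ay":0,"az":0,"gripper":1}]'; python3 -m creep '[{"x":0,"y":0,"z":0.3,"ax":0,"ay":0,"az":0,"gripper":1}]'; python3 -m creep '[{"x":0,"y":0,"z":0.2,"ax":0,"ay":0,"az":0,"gripper":1}]';python3 -m creep '[{"x":0,"y":0,"z":0.2,"ax":0,"ay":0,"az":0,"gripper":1}]'; done | grep -E "ee_pos|force|width"; python3 go.py 538.2 -24.7 126.7 66.0
```

```text
ee_pos: [539.5, -24.6, 186.0]
force: [-2.5, 0.3, 2.9]
gripper_width: 12.8
ee_pos: [539.3, -24.5, 182.8]
force: [-2.7, 1.3, -1.8]
gripper_width: 12.8
ee_pos: [538.9, -24.4, 180.3]
force: [-6.8, 11.4, 24.8]
gripper_width: 12.9
ee_pos: [539.3, -23.5, 179.7]
force: [-14.2, 17.5, 63.8]
gripper_width: 12.8
t 18.65 grasp pt [539.5 -23.4 125.8] F [-14.2  17.5  63.8] w 12.8 j [-0.16  0.53  1.7   0.    0.91 -1.31]
jaw deg 66.0 tilt [0.004  0.0025]
rotvec tool [ 0.0039  0.0027 -0.    ]
tcp shift cm [ 0.051 -0.149 -0.092]
```

The cover is seated rigidly at the expected height. I'll ease off to a moderate push.

```bash
for i in 1; do python3 -m creep '[{"x":0,"y":0,"z":0.07,"ax":0,"ay":0,"az":0,"gripper":1}]'; done | grep -E "ee_pos|force|width"; python3 go.py 538.2 -24.7 126.7 66.0
```

```text
ee_pos: [539.4, -23.3, 179.8]
force: [-5.9, -2.6, 10.2]
gripper_width: 12.8
t 18.75 grasp pt [539.6 -23.1 125.9] F [-5.9 -2.6 10.2] w 12.8 j [-0.16  0.53  1.7   0.    0.91 -1.31]
jaw deg 66.01 tilt [0.005  0.0026]
rotvec tool [0.0044 0.0035 0.0003]
tcp shift cm [ 0.046 -0.179 -0.079]
```

```bash
for i in 1; do python3 -m creep '[{"x":0,"y":0,"z":0.1,"ax":0,"ay":0,"az":0,"gripper":1}]'; done | grep -E "ee_pos|force|width"; python3 go.py 538.2 -24.7 126.7 66.0
python3 - <<'E'
from h import *
import cv2
for n in("side","top"):
    p=viewer.camera(n)["pixels"][:,:,::-1]
    cv2.imwrite(f"pics/{n}9c.png",cv2.resize(p[130:250,250:400],None,fx=5,fy=5,interpolation=3))
    print(monitor.get_state()["force"])
E
```

```text
ee_pos: [539.3, -23.3, 179.8]
force: [-10.1, -1.8, 28.7]
gripper_width: 12.9
t 18.85 grasp pt [539.6 -23.2 125.9] F [-10.1  -1.8  28.7] w 12.9 j [-0.16  0.53  1.7   0.    0.91 -1.31]
jaw deg 66.03 tilt [0.0056 0.0022]
rotvec tool [0.0043 0.0042 0.0005]
tcp shift cm [ 0.045 -0.175 -0.083]
[-7.88421511  0.71762131 23.79146965]
[-9.14600122  0.55748958 23.49808519]
```

View pics/side9c.png

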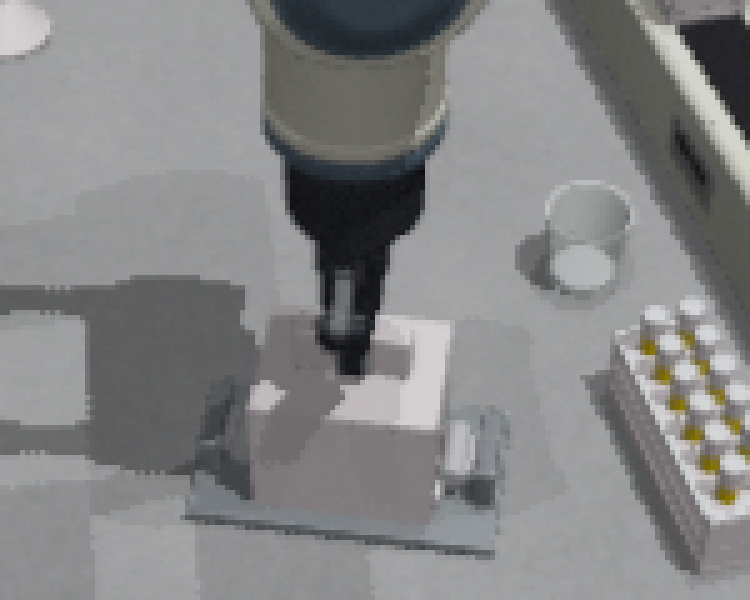

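View pics/top9c.png

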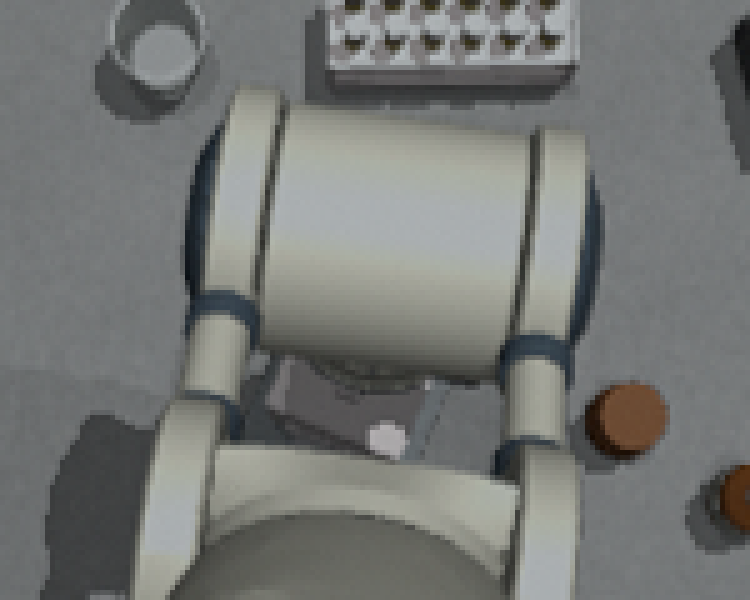

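The cover's lower edge rests on the plate all along, at side px about (300–336, 231–235). It sits level, and the push is steady at about 24 N. Handing in.

Run:
```python
from h import *
s=monitor.get_state();print(s["time_s"],s["force"],s["ee_pos"]);print(order.close_job())
```

```text
18.95 [-9.14600122  0.55748958 23.49808519] [539.31307638 -23.30112801 179.78190202]
the job is handed in; nothing more can be done
None
```

The jar stands upright in the middle of the plinth under the cover. The cover is clipped fully home, and the arm is still gripping it and pushing down with about 24 N. I handed the job in at 18.95 s of the 69 s allowed.

- **Jar:** after I let go, both pictures put it at (538.3, −24.4) mm, within about 1 mm of the fitted dock centre, and standing upright. Once the cover is on it can't be seen, so it was not checked again.
- **Cover:** the push peaked at 14 N as the beads met the clips, then fell to nothing. The cover hit the rigid stop at the expected height, and the last side picture shows its lower edge flat on the plate.
- **Too much push for a moment:** a last pressing step raised the wrist force to about 64 N for one row. That is under the 120 N wrist limit. It went through the fingers holding the fin, not the arm or gripper body, so I don't expect it to count against the 40 N limit. I eased off straight away.
- **Side load:** a sideways force of about 9 N remains at the wrist while it holds.
- **Other things:** the ones I could see in the last pictures looked unmoved. The final crops did not show all of them.

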